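# Pump up the fabric sprayer's pressure pot

## Robot

A 6-joint arm with a two-finger parallel gripper is mounted at the origin on the work surface. World frame = base frame: x ahead of the robot, y to its left, z up, the work surface at z = 0. Lengths are in m, angles in rad, forces in N, time in s.
With the tool pointing down it reaches from about 0.275 to 0.975 m from the base axis. Payload 8.4 kg.
Tool frame: the origin (TCP) lies midway between the tips of the shut fingers; the grasp point (between the pads) lies 19 mm behind it; z points along the fingers, y is the line along which they close (so a half turn about z gives the same grasp; the last joint's range is limited). The gripper opens to 92 mm and grips with 3 to 60 N. Pads are 20 mm wide; open, the fingers measure 128 mm over their backs; the gripper's body (75 mm by 189 mm) begins 69 mm behind the grasp point.
Start: joints at [-1.293, 0.353, 1.633, -0, 1.155, -0.002], TCP at [0.173, -0.601, 0.215] pointing down, gripper open.
Joint ranges: [-2.63, 2.63], [-0.92, 2.1], [0.06, 2.66], [-1.3, 4.44], [0, 2.69], [-3.02, 3.02]. Speed limits (rad/s): [2.22, 2.22, 2.79, 3.14, 3.14, 3.14].

## Interface

Orientations are given as a 3x3 rotation matrix whose columns are the frame's x, y, z axes.
In Python, from cell import monitor, vision, ticket, nets gives the robot as it stands.
- The arm moves only by the shell command python3 -m inch 'ROWS' [OPENING] [FORCE]. ROWS is JSON, a list of rows, each a list of 2 entries, a list of its own where there are three numbers: the shift along the tool's x, y, z in mm, then the turn, a rotation vector about the tool's x, y, z in degrees. In form: [[[dx, dy, dz], [rx, ry, rz]], ...]. A call has 1 to 20 rows; each row shifts and turns the commanded pose from where the row before left it, along the tool's axes as they then stand; what a row does not reach is not made up. A row lasts 1/10 s, in which the tool goes at most 50 mm and 8.59 degrees, less where a joint would pass 70% of its speed; a pose out of reach is approached as far as the arm can. A call with a gripper value outside its range is refused whole. OPENING is the gripper's target within -1 to 1 (fully open at 1, half-way at 0, shut at -1), set as the call begins (- or left out, the last holds). The fingers move at their own pace and stop on an object; FORCE is the grip in N (left out, the last holds). Time passes only in rows, so rows that do not move let the fingers close. It gives the time, the measured TCP pose, the force, the opening and the grip force at its end, in the units of the state.
- monitor.read_state(): the state, without advancing time (a new reading comes with each control period).
- vision.read_camera(name): name is "side" or "top" or "wrist"; returns a dict with "img" (384x512x3 uint8, red, green, blue), "fx", "fy", "cx", "cy" (pixels), "R" (3x3) and "t" (3): a world point X has camera coordinates R X + t; the wrist camera has in their place "hand_eye" (4x4, takes a point from camera to tool coordinates, whose origin is the TCP and whose axes are the flange's). Camera axes: x right, y down, z forward; pixel columns grow to the right and rows downward; lengths in m; the calibration is good to about 2 mm. A picture is of the moment at which its call begins: read the wrist's pose just before it. There is no depth.
- ticket.close_job(): hands the job in; it is judged then, once.
Trained networks look in a picture, given as the dict that the camera call returned (one of the last four; its "shot" number tells which), for a name from the list of things; names that differ only in an ending like _2 or _b are one class to them, and where a whole thing is asked for, a point or a joint stands for the part that bears it (a point fixed in the world has none). Each returns a list of dicts, best first, with "confidence" (0 to 1); they miss things now and then, are a little off and sometimes report something else, mostly with a low value. They report only what shows in the picture. A call takes as long as a camera call. They do not tell look-alikes from the thing itself.
- nets.find_in(picture, query): "extent" ([left, top, width, height] in pixels, round what is visible of it).
The state is a dict: "t": time; "qpos": joint angles; "dq": joint speeds; "tau": joint torques, N m; "ee_pos": TCP position; "ee_rot": TCP orientation; "force": force on the tool from outside, world axes, zero at the start; "moment": the same for the moment, N m; "width": opening from 0.0 (shut) to 1.0 (fully open); "grip_force": force on a finger pad.
Only numpy, scipy, OpenCV 4.12 (cv2) and the standard library are available. Lean on these libraries where they do the work, as an engineer would, in place of code of your own. Each camera call takes 0.05 s, during which the arm holds its last target. There are 200 camera calls.

## Task

Pump the sprayer pot up to pressure: press the black plunger knob on top all the way down and let it spring all the way back up, again and again, until the steel pressure pin beside it stands fully out of its collar. Use the fingertips only: do not touch the pin itself, do not lift, tip or shove the pot, and leave the spool, the jar and the darning mushroom where they stand. Finish with the plunger let up.

Things in the scene. Friction and masses are not known exactly. Their poses are not given: they have to be found in the camera images.
- tank: the squat, round aluminium pressure pot, 187 mm across and 85 mm high to its flat lid, 2.5 kg in all, standing loose on rubber on the table. Origin: centre of its underside; z up; the plunger is on its z axis, the pin 68 mm from the axis along its +x, a fixed black filler cap with a bar grip (38 mm across, 24 mm high) about 59 mm from the axis on the -x side, a brass outlet stub at +y reaching 126 mm from the axis. The lid is 85 mm above the table
- plunger_top (a point): centre of the flat top of the pump plunger's black mushroom knob: 50 mm across, 14 mm thick, on a 16 mm steel stem, at the centre of the lid; let up, its top is 130 mm above the table (45 mm above the lid). It moves straight down when pressed and this point moves with it
- plunger (a joint): plunger travel in m: 0 = let up, 0.028 = pressed to its stop. Spring return: about 4 N to start, about 11 N at the stop, plus up to 2 N while it drives the pin; at the stop the push becomes rigid
- pin_top (a point): top of the pressure pin: a 14 mm thick steel pin with a 5 mm black rubber band round it, in a dark collar (28 mm across, 8 mm high) on the lid. Pushed in, the pin's top is 3 mm above the collar and 11 mm above the lid; fully out, 33 mm above the collar
- pin (a joint): how far the pin has come out, in m: 0 = in, about 0.030 = fully out, where it stops rising and the whole black band can be seen above the collar. It starts 0 to 0.010 out. A full stroke (down to the stop, then fully let up) raises it by 8 mm, the first one by 6 to 10 mm and the last one by what is left (4 or 8 mm); short strokes raise it less or not at all. It stays up by itself between strokes. Three or four full strokes are needed; more do no harm
- spool: bystander: wooden thread spool, 52 mm across, 58 mm high, standing; origin at the centre of its foot
- jar: bystander: glass jar with steel cap, 62 mm across, 75 mm high; origin at the centre of its foot
- mushroom: bystander: wooden darning mushroom, 60 mm across, 89 mm high, standing on its 44 mm foot; origin at the centre of its foot
Things that resemble listed ones, but are neither listed nor needed, are in the scene too. There is more than one size of the tank; the job needs the smaller.

How it is judged:
By the outcome, as a careful person would: the job done as asked, in the order asked, and still so for the second after the job is handed in, with the robot touching nothing.
It also fails if it takes over 43 s, if anything falls off the work surface, if the arm or the gripper's body presses on something with over 40 N, if the wrist force passes 120 N, or if a joint passes its speed limit or range.

## Working session

There is one attempt and no reset: what is moved stays moved. The work goes in short steps, Python scripts to look and compute and a shell command to move; the robot and the scene stay as the last step left them, time stands still between calls to the robot, and variables do not carry over. Pictures are saved under pics/ and viewed, at most 10 in all, crops included, and the job is handed in when it is done.

```bash
mkdir -p pics
cat > h.py <<'E'
import numpy as np,cv2
from cell import monitor,vision,ticket,nets
def ray(p,u,v):
    R=np.array(p["R"]);t=np.array(p["t"]);d=R.T@np.array([(u-p["cx"])/p["fx"],(v-p["cy"])/p["fy"],1]);return -R.T@t,d
def at(p,u,v,z):
    o,d=ray(p,u,v);return o+d*(z-o[2])/d[2]
def proj(p,X):
    c=np.array(p["R"])@np.array(X)+np.array(p["t"]);return p["fx"]*c[0]/c[2]+p["cx"],p["fy"]*c[1]/c[2]+p["cy"]
E
python3 - <<'E'
from h import *
ims=[]
for n in ["top","side"]:
    p=vision.read_camera(n);ims.append(p["img"])
    for q in ["tank","plunger_top","pin_top","spool","jar","mushroom"]:
        for r in nets.find_in(p,q)[:3]:
            l,t,w,h=r["extent"];print(n,q,round(r["confidence"],2),np.round([l,t,w,h]),np.round(at(p,l+w/2,t+h/2,0.13 if q=="plunger_top" else .085),3))
    cv2.imwrite(f"pics/{n}0.png",p["img"][...,::-1])
s=monitor.read_state();print(s["t"],s["ee_rot"],s["ee_pos"],s["width"])
E
```

```text
top tank 0.96 [ 90.  78. 133. 115.] [0.7   0.255 0.085]
top tank 0.63 [277. 142.  94.  90.] [ 0.597 -0.087  0.085]
top tank 0.43 [348. 153.   5.   8.] [ 0.661 -0.144  0.085]
top plunger_top 0.94 [120. 105.  35.  38.] [0.709 0.281 0.13 ]
top plunger_top 0.61 [320. 164.  26.  29.] [ 0.606 -0.096  0.13 ]
top pin_top 0.57 [151. 167.  10.   6.] [0.626 0.253 0.085]
top pin_top 0.36 [348. 149.   8.   7.] [ 0.67  -0.146  0.085]
top pin_top 0.16 [231. 194.  25.  24.] [0.555 0.074 0.085]
top spool 0.65 [234. 194.  24.  23.] [0.558 0.07  0.085]
top jar 0.93 [286.  91.  33.  36.] [ 0.762 -0.045  0.085]
top mushroom 0.79 [383. 216.  40.  34.] [ 0.506 -0.244  0.085]
side tank 0.81 [ 93. 191. 120. 120.] [0.683 0.296 0.085]
side tank 0.66 [233. 136.  81.  68.] [ 0.593 -0.044  0.085]
side plunger_top 0.73 [271. 139.  20.  20.] [ 0.593 -0.075  0.13 ]
side plunger_top 0.61 [130. 205.  32.  30.] [0.719 0.266 0.13 ]
side pin_top 0.41 [188. 236.   8.   4.] [0.639 0.228 0.085]
side spool 0.58 [248. 204.  21.  36.] [0.54  0.119 0.085]
side mushroom 0.64 [325. 135.  24.  34.] [ 0.486 -0.194  0.085]
0.7 [[ 9.61126248e-01  2.76109280e-01  3.45432263e-05]
 [ 2.76109281e-01 -9.61126248e-01 -2.57907734e-05]
 [ 2.60793296e-05  3.43258946e-05 -9.99999999e-01]] [ 0.17260698 -0.60070508  0.21459545] 0.9981349823602343
```

```bash
python3 -c "
import cv2
a=cv2.imread('pics/top0.png')[60:260,70:440];b=cv2.imread('pics/side0.png')[100:320,70:440]
cv2.imwrite('pics/c.png',cv2.vconcat([cv2.resize(x,None,fx=1.41,fy=1.41,interpolation=2) for x in (a,b)]))"
```

```text
(no output)
```

View pics/c.png

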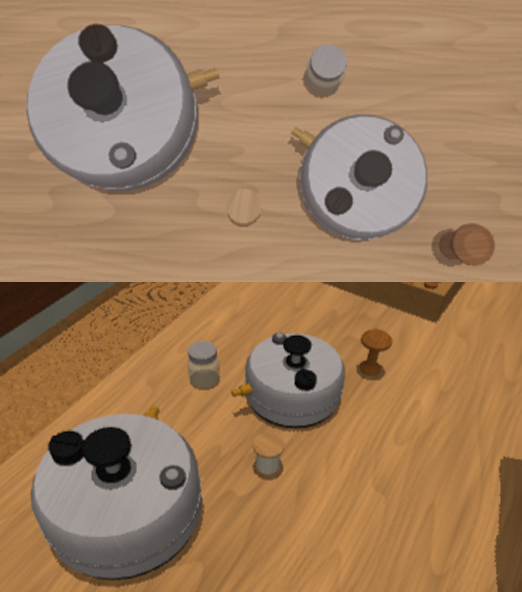

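The smaller tank is the right-hand one. In the full top image its knob is at about (333,178), the pin at (349,155) and the cap at (310,202). I'll move near it with the gripper shut.

```bash
python3 -m inch '[[[32,-21,-4],[0,0,0]],[[32,-21,-4],[0,0,0]],[[32,-21,-4],[0,0,0]],[[32,-21,-4],[0,0,0]],[[32,-21,-4],[0,0,0]],[[32,-21,-4],[0,0,0]],[[32,-21,-4],[0,0,0]],[[32,-21,-4],[0,0,0]],[[32,-21,-4],[0,0,0]],[[32,-21,-4],[0,0,0]],[[32,-21,-4],[0,0,0]],[[32,-21,-4],[0,0,0]],[[32,-21,-4],[0,0,0]],[[32,-21,-4],[0,0,0]],[[32,-21,-4],[0,0,0]],[[32,-21,-4],[0,0,0]],[[0,0,0],[0,0,0]],[[0,0,0],[0,0,0]]]' -1 20
python3 - <<'E'
from h import *
s=monitor.read_state();p=vision.read_camera("wrist")
H=np.array(p["hand_eye"]);T=np.eye(4);T[:3,:3]=s["ee_rot"];T[:3,3]=s["ee_pos"]
W=np.linalg.inv(T@H);p["R"]=W[:3,:3];p["t"]=W[:3,3]
for q in ["plunger_top","pin_top","tank"]:
    for r in nets.find_in(p,q)[:3]:
        l,t,w,h=r["extent"];print(q,round(r["confidence"],2),np.round([l,t,w,h]),np.round(at(p,l+w/2,t+h/2,.13 if q=="plunger_top" else .1),3))
cv2.imwrite("pics/w1.png",p["img"][...,::-1])
c=np.array(s["ee_pos"]);print(c,s["t"],s["width"],s["force"])
E
```

```text
t: 2.5
ee_pos: [0.572, -0.1359, 0.2784]
ee_rot: [[0.961, 0.278, -0.001], [0.278, -0.961, -0.0], [-0.001, 0.0, -1.0]]
force: [-0.5, -0.2, 0.2]
width: 0.007
grip_force: 0.0
plunger_top 0.8 [202. 107.  52.  49.] [ 0.604 -0.101  0.13 ]
plunger_top 0.53 [269.  81.  16.  10.] [ 0.66  -0.136  0.13 ]
plunger_top 0.17 [303. 205.  46.  47.] [ 0.534 -0.23   0.13 ]
pin_top 0.45 [268.  80.  15.  14.] [ 0.66  -0.136  0.1  ]
tank 0.94 [150.  38. 159. 166.] [ 0.613 -0.099  0.1  ]
tank 0.87 [ 0.  0. 54. 58.] [0.644 0.121 0.1  ]
tank 0.21 [270.  80.  13.  15.] [ 0.66  -0.138  0.1  ]
[ 0.57195379 -0.1358853   0.2783682 ] 2.5 0.007113994121455195 [-0.45464039 -0.16177622  0.19048431]
```

View pics/w1.png

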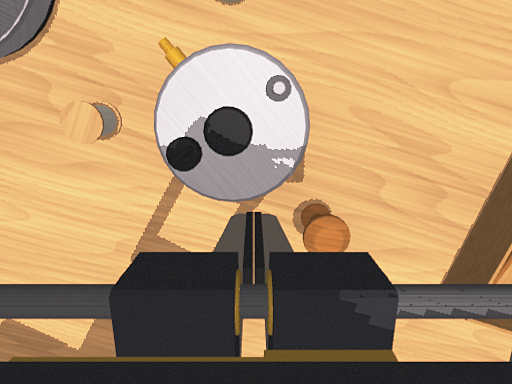

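The wrist picture shows the knob at (228,131), the pin at (278,88) and the cap at (184,154). The fingers are clear. Knob position is about (0.605,-0.099), so next I go over it and down.

```bash
python3 -m inch '[[[21,-13,10],[0,0,0]],[[21,-13,20],[0,0,0]],[[0,0,30],[0,0,0]],[[0,0,30],[0,0,0]],[[0,0,30],[0,0,0]],[[0,0,15],[0,0,0]],[[0,0,3],[0,0,0]],[[0,0,0],[0,0,0]],[[0,0,0],[0,0,0]]]'
python3 - <<'E'
from h import *
p=vision.read_camera("side");q=vision.read_camera("top")
cv2.imwrite("pics/s2.png",cv2.vconcat([cv2.resize(x["img"][a:a+95,b:b+140,::-1],None,fx=3.1,fy=3.1,interpolation=2) for x,a,b in((p,115,210),(q,130,260))]))
E
```

```text
t: 3.6
ee_pos: [0.606, -0.1002, 0.1421]
ee_rot: [[0.961, 0.276, 0.002], [0.276, -0.961, -0.0], [0.002, 0.001, -1.0]]
force: [0.2, 0.3, 0.0]
width: 0.006
grip_force: 0.0
```

View pics/s2.png

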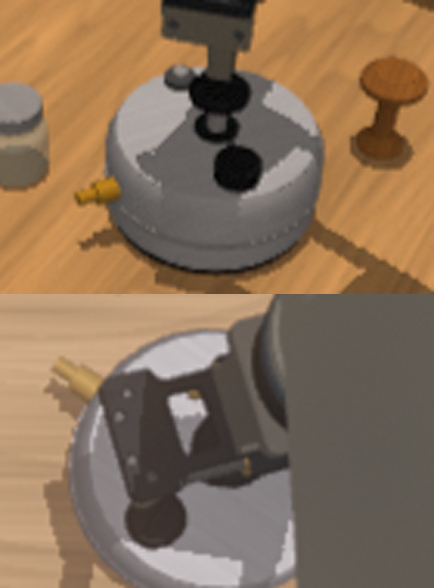

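The side view shows the fingertips centred just above the knob at (218,85) in the crop. Now I press slowly.

```bash
python3 -m inch '[[[0,0,8],[0,0,0]],[[0,0,8],[0,0,0]],[[0,0,0],[0,0,0]]]'; python3 -m inch '[[[0,0,6],[0,0,0]],[[0,0,6],[0,0,0]],[[0,0,6],[0,0,0]],[[0,0,2],[0,0,0]],[[0,0,0],[0,0,0]],[[0,0,0],[0,0,0]]]'; python3 -m inch '[[[0,0,2],[0,0,0]],[[0,0,2],[0,0,0]],[[0,0,0],[0,0,0]],[[0,0,0],[0,0,0]]]'
```

```text
t: 4.0
ee_pos: [0.6058, -0.0999, 0.1242]
ee_rot: [[0.961, 0.276, 0.001], [0.276, -0.961, -0.0], [0.001, 0.001, -1.0]]
force: [1.9, -0.5, 4.7]
width: 0.006
grip_force: 2.5
t: 4.6
ee_pos: [0.6059, -0.0999, 0.1057]
ee_rot: [[0.961, 0.276, 0.002], [0.276, -0.961, -0.0], [0.001, 0.001, -1.0]]
force: [-0.1, -0.7, 10.4]
width: 0.009
grip_force: 5.4
t: 5.0
ee_pos: [0.606, -0.0999, 0.1024]
ee_rot: [[0.961, 0.276, 0.002], [0.276, -0.961, -0.0], [0.002, 0.001, -1.0]]
force: [-2.1, 0.5, 16.7]
width: 0.003
grip_force: 8.1
```

```bash
python3 -m inch '[[[0,0,1],[0,0,0]],[[0,0,0],[0,0,0]],[[0,0,0],[0,0,0]]]'
```

```text
t: 5.3
ee_pos: [0.6061, -0.0999, 0.1023]
ee_rot: [[0.961, 0.276, 0.002], [0.276, -0.961, -0.0], [0.002, 0.001, -1.0]]
force: [-5.3, 1.3, 25.2]
width: 0.008
grip_force: 12.3
```

That's the stop, at z≈0.1023. Now let it fully up.

```bash
python3 -m inch '[[[0,0,-6],[0,0,0]],[[0,0,-8],[0,0,0]],[[0,0,-10],[0,0,0]],[[0,0,-10],[0,0,0]],[[0,0,0],[0,0,0]],[[0,0,0],[0,0,0]],[[0,0,0],[0,0,0]]]'
python3 - <<'E'
from h import *
p=vision.read_camera("side")
cv2.imwrite("pics/s3.png",cv2.resize(p["img"][115:210,210:350,::-1],None,fx=4,fy=4,interpolation=2))
E
```

```text
t: 6.0
ee_pos: [0.6042, -0.0996, 0.1327]
ee_rot: [[0.961, 0.276, -0.002], [0.276, -0.961, 0.0], [-0.002, -0.001, -1.0]]
force: [-0.3, -0.4, -1.2]
width: 0.005
grip_force: 0.0
```

View pics/s3.png

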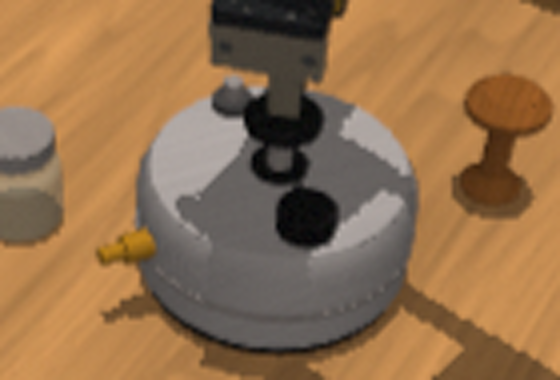

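The pin has risen, showing at (232,92) in the crop, and the knob is free. Same stroke again.

```bash
for i in 1 2; do python3 -m inch '[[[0,0,8],[0,0,0]],[[0,0,8],[0,0,0]],[[0,0,8],[0,0,0]],[[0,0,6],[0,0,0]],[[0,0,4],[0,0,0]],[[0,0,0],[0,0,0]],[[0,0,0],[0,0,0]],[[0,0,0],[0,0,0]]]' | grep -E "t:|pos|force:"; python3 -m inch '[[[0,0,-6],[0,0,0]],[[0,0,-8],[0,0,0]],[[0,0,-10],[0,0,0]],[[0,0,-10],[0,0,0]],[[0,0,0],[0,0,0]],[[0,0,0],[0,0,0]],[[0,0,0],[0,0,0]]]'| grep -E "t:|pos|force:"; done
```

```text
t: 6.85
ee_pos: [0.6055, -0.0998, 0.1022]
ee_rot: [[0.961, 0.276, 0.001], [0.276, -0.961, -0.0], [0.001, 0.0, -1.0]]
force: [-10.0, 1.3, 31.9]
grip_force: 16.1
t: 7.55
ee_pos: [0.6045, -0.0997, 0.1327]
ee_rot: [[0.961, 0.276, -0.001], [0.276, -0.961, 0.0], [-0.001, -0.001, -1.0]]
force: [-0.2, -0.3, -1.1]
grip_force: 0.0
t: 8.35
ee_pos: [0.6055, -0.0998, 0.1022]
ee_rot: [[0.961, 0.276, 0.001], [0.276, -0.961, -0.0], [0.001, 0.0, -1.0]]
force: [-9.1, 1.8, 33.6]
grip_force: 16.4
t: 9.05
ee_pos: [0.6044, -0.0997, 0.1326]
ee_rot: [[0.961, 0.276, -0.001], [0.276, -0.961, 0.0], [-0.001, -0.001, -1.0]]
force: [-0.3, -0.9, 0.2]
grip_force: 0.0
```

```bash
for i in 1 2; do python3 -m inch '[[[0,0,8],[0,0,0]],[[0,0,8],[0,0,0]],[[0,0,8],[0,0,0]],[[0,0,6],[0,0,0]],[[0,0,3],[0,0,0]],[[0,0,0],[0,0,0]],[[0,0,0],[0,0,0]],[[0,0,0],[0,0,0]]]' | grep -E "t:|pos|force:"; python3 -m inch '[[[0,0,-6],[0,0,0]],[[0,0,-8],[0,0,0]],[[0,0,-10],[0,0,0]],[[0,0,-9],[0,0,0]],[[0,0,0],[0,0,0]],[[0,0,0],[0,0,0]],[[0,0,0],[0,0,0]]]'| grep -E "t:|pos|force:"; done
python3 -m inch '[[[0,0,-15],[0,0,0]],[[0,0,-25],[0,0,0]],[[0,0,-30],[0,0,0]],[[-30,20,-30],[0,0,0]],[[-30,20,0],[0,0,0]],[[-30,20,0],[0,0,0]],[[-30,20,0],[0,0,0]],[[-30,20,0],[0,0,0]],[[0,0,0],[0,0,0]],[[0,0,0],[0,0,0]]]'
python3 - <<'E'
from h import *
p=vision.read_camera("side");q=vision.read_camera("top")
for x in(p,q):
  for n in["tank","plunger_top"]: print(n,[(np.round(r["extent"]),round(r["confidence"],2)) for r in nets.find_in(x,n)[:2]])
cv2.imwrite("pics/s4.png",cv2.vconcat([cv2.resize(x["img"][a:a+95,b:b+180,::-1],None,fx=3.1,fy=3.1,interpolation=2) for x,a,b in((p,115,200),(q,140,250))]))
E
```

```text
t: 9.85
ee_pos: [0.6054, -0.0998, 0.1023]
ee_rot: [[0.961, 0.276, 0.001], [0.276, -0.961, -0.0], [0.001, 0.0, -1.0]]
force: [-8.0, 1.2, 24.2]
grip_force: 12.5
t: 10.55
ee_pos: [0.6045, -0.0997, 0.1326]
ee_rot: [[0.961, 0.276, -0.001], [0.276, -0.961, 0.0], [-0.001, -0.001, -1.0]]
force: [-0.5, 0.9, -0.7]
grip_force: 0.0
t: 11.35
ee_pos: [0.6054, -0.0998, 0.1023]
ee_rot: [[0.961, 0.276, 0.001], [0.276, -0.961, -0.0], [0.001, 0.0, -1.0]]
force: [-6.8, 1.6, 24.0]
grip_force: 12.3
t: 12.05
ee_pos: [0.6045, -0.0997, 0.1326]
ee_rot: [[0.961, 0.276, -0.001], [0.276, -0.961, 0.0], [-0.001, -0.001, -1.0]]
force: [0.4, -0.7, -0.7]
grip_force: 0.0
t: 13.05
ee_pos: [0.4885, -0.2377, 0.2343]
ee_rot: [[0.962, 0.274, 0.001], [0.274, -0.962, -0.0], [0.001, 0.0, -1.0]]
force: [-0.2, 0.8, 0.4]
width: 0.002
grip_force: 0.0
tank [(array([231., 127.,  83.,  78.]), 0.61), (array([ 92., 189., 119., 122.]), 0.61)]
plunger_top [(array([271., 138.,  23.,  20.]), 0.67), (array([128., 205.,  31.,  33.]), 0.55)]
tank [(array([280., 142.,  94.,  92.]), 0.91), (array([ 90.,  78., 136., 115.]), 0.72)]
plunger_top [(array([322., 166.,  25.,  28.]), 0.89), (array([118., 104.,  34.,  36.]), 0.68)]
```

View pics/s4.png

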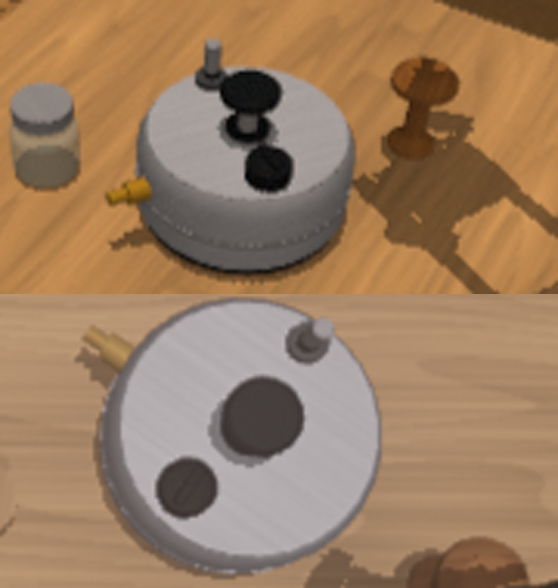

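The pin now stands tall, at (212,55) in the side crop, and the plunger is up. I'll check the band and whether the pot moved.

Run:
```python
from h import *
p=vision.read_camera("side");q=vision.read_camera("top")
g=lambda i:cv2.cvtColor(i,cv2.COLOR_BGR2GRAY)
for n,x,(a,b,h,w) in(("side",p,(128,230,78,86)),("top",q,(140,273,95,102))):
    o=g(cv2.imread(f"pics/{n}0.png"));c=g(np.ascontiguousarray(x["img"][...,::-1]))
    for (a1,b1,h1,w1) in((a+h//2,b,h//2,w),(a+15,b,h-15,w//2)):
        t=o[a1:a1+h1,b1:b1+w1];m=cv2.matchTemplate(c[a1-6:a1+h1+6,b1-6:b1+w1+6],t,5);print(n,cv2.minMaxLoc(m)[1::2], "expect (6,6)")
cv2.imwrite("pics/s5.png",cv2.resize(p["img"][120:150,255:300,::-1],None,fx=12,fy=12,interpolation=2))
```

```text
side (0.9965053796768188, (6, 6)) expect (6,6)
side (0.999332070350647, (6, 6)) expect (6,6)
top (0.9751644730567932, (6, 6)) expect (6,6)
top (0.9998496174812317, (6, 6)) expect (6,6)
```

View pics/s5.png

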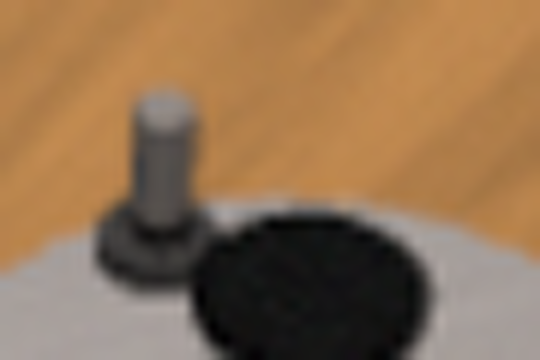

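The dark band shows above the collar at the pin's foot, at (158,235), and the pot has not moved.

```bash
python3 -c "
from h import *
print(ticket.close_job())"
```

```text
the job is handed in; nothing more can be done
None
```

I handed the job in after five full strokes on the smaller pot: the last pictures show the pin standing fully out with its black band visible, the plunger let up and the pot not shifted; I got no verdict back.

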